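# Let one lime out of the fruit dispenser

## Robot

A 6-joint arm with a two-finger parallel gripper is mounted at the origin on a cart in front of the work surface, level with it; the furniture and walls round the work are solid. World frame = base frame: x ahead of the robot, y to its left, z up, the work surface at z = 0. Lengths are in m, angles in degrees, forces in N, time in s.
With the tool pointing down it reaches from about 0.375 to 0.9 m from the base axis. Payload 3.1 kg.
Tool frame: the origin (TCP) lies at the very end of the fingers, on their centre line; the grasp point (between the pads) lies bot.grip_point_offset behind it (bot.grip_point_offset is the distance from the TCP to the grasp point, in m); z points along the fingers, y is the line along which they close (so a half turn about z gives the same grasp; the last joint's range is limited). The gripper opens to 87 mm and grips with 3 to 60 N. Pads are 19 mm wide; open, the fingers measure 117 mm over their backs; the gripper's body (75 mm by 190 mm) begins 51 mm behind the grasp point.
Start: joints at [62.08, 30.224, 82.088, -0, 67.689, -10.227], TCP at [0.19, 0.595, 0.223] pointing down, gripper open.
Joint ranges: [-176.69, 176.69], [-43.24, 126.21], [12.49, 139.97], [-82, 262], [0, 151.66], [-163.58, 163.58]. Speed limits (degrees/s): [159.86, 159.86, 180, 180, 180, 180].

## Interface

Orientations are given as a 3x3 rotation matrix whose columns are the frame's x, y, z axes.
In Python, from rig import bot, viewer, ticket gives the robot as it stands.
- The arm moves only by the tool servo_tool, never from a script. Its argument "targets" is a list of rows, each an object with "offset": the shift along the tool's x, y, z in m, a list of three; "dr": the turn, a rotation vector about the tool's x, y, z in degrees, a list of three. In form: [{"offset": [x, y, z], "dr": [ax, ay, az]}, ...]. A call has 1 to 20 rows; each row is the pose to reach, as a shift and turn from the pose commanded when the call began, along the tool's axes at that moment; what a row does not reach only later rows make up. A row lasts 1/12 s, in which the tool goes at most 41.7 mm and 7.16 degrees, less where a joint would pass 70% of its speed; a pose out of reach is approached as far as the arm can. A call with a gripper value outside its range is refused whole. "gripper" is the gripper command: -1 is fully open, 1 is shut, values between are in proportion, set as the call begins (left out, the last holds). The fingers move at their own pace and stop on an object; the grip force is fixed at half the most. Time passes only in rows, so rows that repeat a pose let the fingers close. It gives the time, the measured TCP pose, the force, the opening and the grip force at its end, in the units of the state.
- bot.read_state(): the state, without advancing time (a new reading comes with each control period).
- viewer.capture(name): name is "scene" or "side" or "wrist"; returns a dict with "color" (400x640x3 uint8, red, green, blue), "camera_matrix" (3x3 intrinsics, pixels), "R" (3x3) and "t" (3): a world point X has camera coordinates R X + t. Camera axes: x right, y down, z forward; pixel columns grow to the right and rows downward; lengths in m; the calibration is good to about 2 mm. A picture is of the moment at which its call begins. There is no depth.
- ticket.hand_in(): hands the job in; it is judged then, once.
The state is a dict: "time_s": time; "joint_positions": joint angles; "qvel": joint speeds; "tau": joint torques, N m; "position": TCP position; "tcp_rot": TCP orientation; "force": force on the tool from outside, world axes, zero at the start; "moment": the same for the moment, N m; "opening": opening from 0.0 (shut) to 1.0 (fully open); "grasp_force": force on a finger pad.
Only numpy, scipy, OpenCV 4.12 (cv2) and the standard library are available. Lean on these libraries where they do the work, as an engineer would, in place of code of your own. Each camera call takes 0.05 s, during which the arm holds its last target. There are 200 camera calls.

## Task

Get one lime from the white fruit dispenser: pull its black knob straight out along its sloping rod until it snaps fully out and the lime rolls into the tray at the dispenser's side, and push the knob fully home again. Then move the lime from the tray into the white bowl and leave it there, with the bowl upright; the other things on the worktop stay where they are.

Things in the scene. Friction and masses are not known exactly. Their poses are not given: they have to be found in the camera images.
- dispenser: White fixed fruit dispenser, 170 mm deep, 244 wide, 288 high; origin under the housing; x to its back, y left, z up. Housing y -62..52 mm, tray at its -y side. A stock bin juts out above the knob (z 214..277 mm, front at x = -45 to -49 mm, 17 to 21 mm behind the home knob's middle): take the knob with the tool leaning back to the robot, about 30 degrees from vertical, in line with the rod.
- knob_grip (a point): Middle of the black knob on the pull rod; moves with it. Its z axis is the rod's axis, pointing out in the pulling direction (30 degrees from vertical, leaning to the dispenser's -x front). The grip is a cylinder 29 mm in diameter, 28 mm long, with a 37 mm rim at its outer end (11 to 20 mm beyond this point). When home, the sloping metal fascia lies 31 mm behind this point (its collar 26 mm).
- gate (a joint): How far the knob is pulled out, in m: 0 fully home (gate shut), 0.060 fully out (gate open). A spring detent holds it at either end; it takes about 8 N to leave either end.
- tray (a point): Point on the tray's floor under the lime's resting place; axes as the dispenser's. The tray (dispenser y -192..-62 mm, 160 mm wide inside, open above; side lips to z = 42 mm, end lip 26 mm) falls 10 degrees to -y; a small vee stop (z to 60 mm, x within 31 mm of the middle) stands in the middle of its end. The chute's outlet is at its other end, in the housing.
- lime_center (a point): Centre of the lime, an egg-shaped fruit 60 mm long, 48 mm thick; its axes turn with it. It starts in the chute behind the gate; pulling the knob lets it roll out to rest in the tray against the vee stop, centre about 22 mm above the tray's floor. Take it there from above, closing the fingers along the dispenser's x.
- bowl: White round bowl, 124 mm across the rim, 45 mm high, loose on the worktop; origin at the centre of its underside, z up.
- lemon: Bystander: a loose lemon 71 mm long, 53 mm thick, lying on the worktop.
- peeler: Bystander: a loose dark green peeler 170 mm long lying on the worktop.
- teaspoon: Bystander: a loose teaspoon with a red handle, 132 mm long, lying on the worktop.

How it is judged (in metres and radians):
On the way:
1. the knob is fully out (more than 55 mm) and the lime has rolled into the tray (value of joint gate above 0.055 m and y of lime_center in the frame of dispenser below -0.095 m and horizontal distance between lime_center and tray below 0.06 m), for 0.1 s.
At the end, for the whole second after the job is handed in: The knob is fully home (less than 3 mm out), and the lime lies in the bowl, at most still rocking a little (slower than 0.08 m/s; centre within 40 mm of the bowl's axis, 10 to 55 mm above its underside), the bowl standing upright on the worktop (tilted less than 0.15 rad) (value of joint gate below 0.003 m and horizontal distance between lime_center and bowl below 0.04 m and z of lime_center in the frame of bowl between 0.01 and 0.055 m and angle between bowl's own z axis and vertical below 0.15 rad and height (world z) of bowl below 0.015 m and linear speed of lime below 0.08 m/s); the robot touches nothing.
It fails at once if the lemon, the peeler or the teaspoon is moved by more than 50 mm (distance of any of lemon, peeler, teaspoon from where it was at the start of the episode above 0.05 m).
It also fails if it takes over 51 s, if anything falls off the work surface, if the arm or the gripper's body presses on something with over 40 N, if the wrist force passes 120 N, or if a joint passes its speed limit or range.

## Working session

There is one attempt and no reset: what is moved stays moved. The work goes in short steps, Python scripts to look and compute and a tool call to move; the robot and the scene stay as the last step left them, time stands still between calls to the robot, and variables do not carry over. Pictures are saved under pics/ and viewed, at most 11 in all, crops included, and the job is handed in when it is done.

Besides the shell and the picture viewer there is one more tool, called after "Emit:" by a JSON object that holds its "op" and its "data", one argument or row to a line. servo_tool: Moves the arm, as the interface text tells. Its arguments: {"type":"object","properties":{"targets":{"type":"array"},"gripper":{"type":"number"}},"required":["targets"]}

```bash
mkdir -p pics; ls; python3 - <<'E'
from rig import bot,viewer
import cv2,numpy as np,pickle
d={}
for n in("scene","side","wrist"):
    c=viewer.capture(n);d[n]=c;cv2.imwrite(f"pics/{n}0.png",c["color"][...,::-1])
    print(n,c["camera_matrix"].tolist(),c["R"].round(4).tolist(),c["t"].round(4).tolist())
pickle.dump(d,open("d0.pkl","wb"))
s=bot.read_state();print(s,bot.grip_point_offset)
E
```

```text
pics
scene [[368.26633368694, 0.0, 318.58268685949537], [0.0, 368.26633368694, 197.13063928543255], [0.0, 0.0, 1.0]] [[0.7197, -0.694, 0.018], [-0.2991, -0.3334, -0.8941], [0.6265, 0.6381, -0.4476]] [-0.4481, 0.2371, 0.6331]
side [[501.3767461934134, 0.0, 318.931457000964], [0.0, 501.3767461934134, 203.63972785165092], [0.0, 0.0, 1.0]] [[0.8908, -0.4537, 0.0267], [-0.1586, -0.3654, -0.9173], [0.4259, 0.8128, -0.3974]] [-0.5001, 0.1756, 0.9919]
wrist [[350.62907785739543, 0.0, 318.5918425934437], [0.0, 350.62907785739543, 199.3593784406985], [0.0, 0.0, 1.0]] [[0.3038, 0.9527, -0.0007], [0.9131, -0.2909, 0.2858], [0.272, -0.0875, -0.9583]] [-0.6262, -0.0344, 0.3919]
{'time_s': 0.15, 'joint_positions': array([ 6.20813870e+01,  3.02681995e+01,  8.21393043e+01,  2.65315429e-04,
        6.76905362e+01, -1.02263143e+01]), 'qvel': array([ 0.05319477, -0.26010511, -0.30056833, -0.04096904, -0.11265301,
       -0.01802873]), 'tau': array([ 7.36418679e-04, -4.40433025e+01, -1.76843172e+01,  6.33235113e-02,
        5.51865622e-02, -9.26406983e-05]), 'position': array([0.18963183, 0.59494344, 0.22178191]), 'tcp_rot': array([[-9.52701679e-01,  3.03906009e-01, -8.04960447e-04],
       [ 3.03906919e-01,  9.52700533e-01, -1.50996255e-03],
       [ 3.07999555e-04, -1.68317690e-03, -9.99998536e-01]]), 'force': array([ 0.32968532, -0.33937506, -0.30215081]), 'moment': array([-0.01502801, -0.02432556, -0.00050365]), 'grasp_force': 0.0, 'opening': 0.9972455261540017} 0.0187
```

View pics/scene0.png

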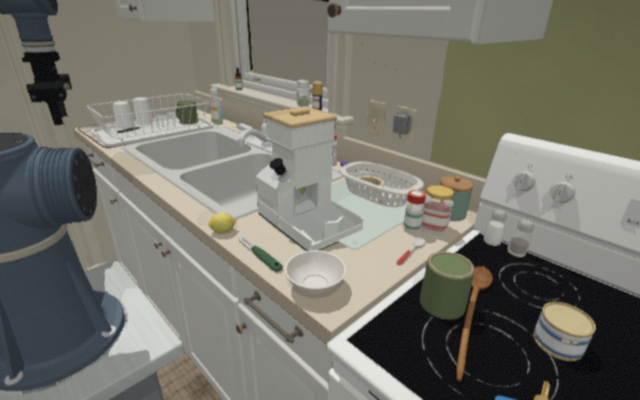

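View pics/side0.png

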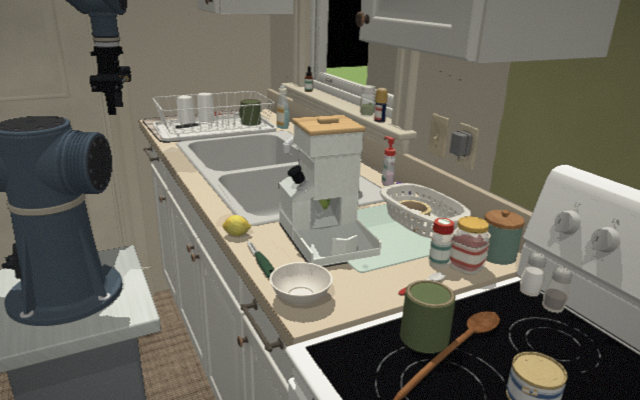

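The scene view shows the dispenser at about (300,175), its knob at (279,166), the bowl at (315,272), the lemon at (222,222) and the peeler at (262,253). In the side view the knob is at (296,174) and the bowl at (302,284). I'll zoom in for exact features.

```bash
python3 - <<'E'
import cv2,numpy as np,pickle
d=pickle.load(open("d0.pkl","rb"))
a=d["scene"]["color"][95:255,240:370];b=d["side"]["color"][108:268,265:395]
o=[cv2.resize(i,None,fx=3.0,fy=3.0,interpolation=cv2.INTER_CUBIC) for i in(a,b)]
cv2.imwrite("pics/crop1.png",np.hstack(o)[...,::-1])
E
```

```text
(no output)
```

View pics/crop1.png

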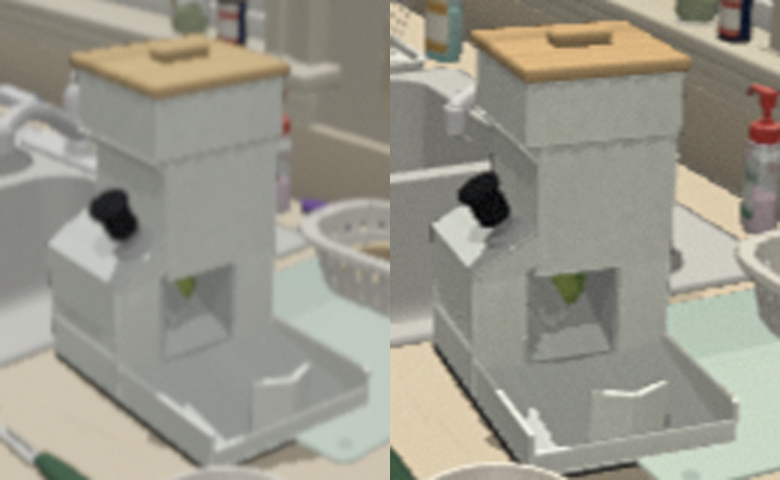

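The crops show the knob head at about (113,213) scene crop and (484,198) side crop. The tray's front corner base is at (210,462) and (530,468), the far corner at (368,402) and (737,435), and the housing's front-left base at (57,355) and (437,350). Next I'll triangulate these.

```bash
cat > h.py <<'E'
import cv2,numpy as np,pickle
def P(c): return c["camera_matrix"]@np.c_[c["R"],c["t"]]
def tri(cs,px):
    A=[]
    for c,(u,v) in zip(cs,px):
        p=P(c);A+=[u*p[2]-p[0],v*p[2]-p[1]]
    A=np.array(A)/np.linalg.norm(np.array(A)[:,:3],axis=1)[:,None]
    X=np.linalg.lstsq(A[:,:3],-A[:,3],rcond=None)[0]
    e=[np.linalg.norm(proj(c,X)-q) for c,q in zip(cs,px)]
    return X,e
def proj(c,X):
    q=P(c)@np.r_[X,1];return q[:2]/q[2]
def plane(c,px,z):
    d=c["R"].T@np.linalg.solve(c["camera_matrix"],[*px,1]);o=-c["R"].T@c["t"]
    return o+d*(z-o[2])/d[2]
E
python3 - <<'E'
from h import *
d=pickle.load(open("d0.pkl","rb"));S,T=d["scene"],d["side"];cs=[S,T]
f=lambda a,b:[(a[0]/3+240,a[1]/3+95),((b[0]-390)/3+265,b[1]/3+108)]
for c in cs: print("cam",(-c["R"].T@c["t"]).round(3))
for n,a,b in [("corner",(210,462),(530,468)),("far",(368,402),(737,435)),("left",(57,355),(437,350)),
 ("fartop",(368,375),(737,402)),("cornertop",(210,445),(530,455)),
 ("binFR",(158,158),(530,148)),("binbot left",(80,128),(480,108)),("binBR",(280,130),(680,130)),
 ("lidF",(158,93),(528,77)),("lidL",(72,63),(472,33)),("lidR",(290,72),(690,65))]:
    q=f(a,b);X,e=tri(cs,q);print(n,X.round(3),np.round(e,1),[plane(c,p,0)[:2].round(3).tolist() for c,p in zip(cs,q)])
# knob
kb=[]
for c,(x0,y0,x1,y1) in zip(cs,[(262,150,290,180),(280,160,312,188)]):
    im=c["color"][y0:y1,x0:x1].max(2);m=(im<60).astype(np.uint8)
    n,l,s,ce=cv2.connectedComponentsWithStats(m);i=1+s[1:,4].argmax()
    ys,xs=np.nonzero(l==i);kb.append(ce[i]+[x0,y0]);print(s[i],kb[-1],cv2.minAreaRect(np.c_[xs+x0,ys+y0].astype(np.float32)))
print("knob",tri(cs,kb))
# bowl rim
for n,c,(x0,y0,x1,y1) in [("scene",S,(280,245,352,300)),("side",T,(265,258,338,308))]:
    pass
# green/yellow/lime
h=lambda c:cv2.cvtColor(c["color"],cv2.COLOR_RGB2HSV)
for nm,lo,hi in [("yellow",(20,120,100),(32,255,255)),("green",(60,90,20),(90,255,140)),("red",(0,150,90),(6,255,255))]:
    for c in cs:
        m=cv2.inRange(h(c),lo,hi);n,l,s,ce=cv2.connectedComponentsWithStats(m)
        for i in np.argsort(-s[1:,4])[:4]+1: print(nm,s[i],ce[i].round(1),plane(c,ce[i],0.02).round(3))
E
```

```text
cam [-0.003 -0.636  0.503]
cam [ 0.051 -0.969  0.569]
corner [ 0.487 -0.111  0.007] [0.3 0.3] [[0.495, -0.103], [0.492, -0.101]]
far [ 0.653 -0.133  0.006] [0.6 0.7] [[0.658, -0.129], [0.661, -0.123]]
left [ 0.518  0.136 -0.012] [0.4 0.4] [[0.507, 0.12], [0.507, 0.112]]
fartop [ 0.651 -0.133  0.034] [0.8 0.9] [[0.694, -0.099], [0.692, -0.076]]
cornertop [ 0.489 -0.109  0.018] [1.1 1.2] [[0.511, -0.086], [0.5, -0.084]]
binFR [0.544 0.014 0.21 ] [0.7 0.7] [[0.94, 0.484], [0.828, 0.58]]
binbot left [0.557 0.136 0.204] [0.1 0.1] [[0.941, 0.664], [0.841, 0.755]]
binBR [ 0.667 -0.003  0.213] [0.1 0.2] [[1.161, 0.462], [1.035, 0.573]]
lidF [0.535 0.002 0.268] [0.2 0.2] [[1.152, 0.734], [0.965, 0.867]]
lidL [0.545 0.126 0.269] [1. 1.] [[1.161, 0.983], [0.996, 1.125]]
lidR [ 0.666 -0.013  0.267] [0.3 0.4] [[1.417, 0.686], [1.214, 0.838]]
[  8   9  15  16 157] [277.84076433 166.1656051 ] ((278.64703369140625, 166.08822631835938), (16.378250122070312, 11.497314453125), 49.398704528808594)
[  8   6  17  18 195] [296.34358974 174.22564103] ((297.09735107421875, 174.0398406982422), (17.12112045288
[... 713 characters left out ...]
[ 0.385 -0.118  0.02 ]
green [601 372   1   2   2] [601.  372.5] [ 0.744 -0.624  0.02 ]
green [111  61   1   1   1] [111.  61.] [0.429 3.14  0.02 ]
green [295 172   1   1   1] [295. 172.] [0.684 0.411 0.02 ]
green [106  62   1   1   1] [106.  62.] [0.39  3.097 0.02 ]
red [408 194  17   9 100] [415.6 198.8] [ 0.878 -0.145  0.02 ]
red [399 256   7   7  20] [401.6 259.5] [ 0.596 -0.29   0.02 ]
red [408 252   1   1   1] [408. 252.] [ 0.631 -0.284  0.02 ]
red [433 219  21  15 180] [443.1 227.8] [ 0.857 -0.108  0.02 ]
red [385 150  10   6  40] [389.4 152.7] [1.087 0.466 0.02 ]
red [388 138   6  12  39] [390.5 143.3] [1.159 0.565 0.02 ]
red [399 289   6   6  25] [401.9 291.6] [ 0.591 -0.302  0.02 ]
```

```bash
cat >> h.py <<'E'
from scipy.spatial.transform import Rotation as Ro
YAW=np.radians(-6.3)
xd=np.array([np.cos(YAW),np.sin(YAW),0]);yd=np.array([-xd[1],xd[0],0]);zz=np.array([0,0,1.])
rod=-.5*xd+.8660254*zz
def Rt(z,y=yd): return np.c_[np.cross(y,z),y,z]
def go(s,p,R):
    R0=s["tcp_rot"]
    print("offset",(R0.T@(np.array(p)-s["position"])).round(4).tolist(),"dr",Ro.from_matrix(R0.T@R).as_rotvec(degrees=True).round(2).tolist())
E
python3 - <<'E'
from h import *
from rig import bot
s=bot.read_state();k=np.array([.520,.0406,.158]);R=Rt(-rod)
go(s,k-rod*.0187+rod*.09,R)
d=pickle.load(open("d0.pkl","rb"));c=d["wrist"]
print("wrist cam in tool",s["tcp_rot"].T@(-c["R"].T@c["t"]-s["position"]), s["tcp_rot"].T@c["R"].T)
# bowl: bright low-sat region
for n,(x0,y0,x1,y1) in [("scene",(278,240,355,302)),("side",(262,255,340,312))]:
    c=d[n];im=c["color"][y0:y1,x0:x1];h=cv2.cvtColor(im,cv2.COLOR_RGB2HSV)
    m=((h[...,1]<30)&(h[...,2]>110)).astype(np.uint8)
    nn,l,st,ce=cv2.connectedComponentsWithStats(m);i=1+st[1:,4].argmax();print(n,st[i],ce[i]+[x0,y0])
    cv2.imwrite(f"pics/m_{n}.png",(l==i)*255)
    ys,xs=np.nonzero(l==i);
    x=st[i];print("rim L/R mid on z=.043:",plane(c,(x0+x[0]+x[2]/2,y0+ys[xs==x[0]].mean()*.5+ys[xs==x[0]+x[2]-1].mean()*.5),.043).round(4))
    L=plane(c,(x0+x[0],y0+ys[xs==x[0]].mean()),.043);Rr=plane(c,(x0+x[0]+x[2],y0+ys[xs==x[0]+x[2]-1].mean()),.043);print(L,Rr,np.linalg.norm(L-Rr))
E
```

```text
offset [-0.4483, -0.4348, 0.0026] dr [-3.07, -29.93, -11.11]
wrist cam in tool [ 0.07902262  0.00173915 -0.16308815] [[ 1.32269859e-04 -9.58215943e-01 -2.86045781e-01]
 [ 9.99999525e-01 -1.49445601e-04  9.63030996e-04]
 [-9.65539938e-04 -2.86045773e-01  9.58215468e-01]]
scene [   6    0   71   55 2529] [316.54369316 266.54922894]
rim L/R mid on z=.043: [ 0.4469 -0.1839  0.043 ]
[ 0.36522548 -0.16611374  0.043     ] [ 0.53796144 -0.20361659  0.043     ] 0.1767602192220692
side [   7    0   71   50 1646] [304.48238153 277.30194411]
rim L/R mid on z=.043: [ 0.438  -0.1753  0.043 ]
[ 0.35913792 -0.17916093  0.043     ] [ 0.52290935 -0.17122183  0.043     ] 0.1639637505209676[ WARN:0@0.644] global loadsave.cpp:1063 imwrite_ Unsupported depth image for selected encoder is fallbacked to CV_8U.
```

Emit:
{"op": "servo_tool", "data": {
  "targets": [
    {"offset": [-0.03, -0.03, 0], "dr": [0, -3, -1]},
    {"offset": [-0.06, -0.058, 0], "dr": [-0.6, -6, -2.2]},
    {"offset": [-0.09, -0.087, 0], "dr": [-1, -9, -3.3]},
    {"offset": [-0.12, -0.116, 0], "dr": [-1.2, -12, -4.4]},
    {"offset": [-0.15, -0.145, 0], "dr": [-1.5, -15, -5.5]},
    {"offset": [-0.18, -0.174, 0], "dr": [-1.8, -18, -6.7]},
    {"offset": [-0.21, -0.204, 0], "dr": [-2.1, -21, -7.8]},
    {"offset": [-0.24, -0.233, 0], "dr": [-2.4, -24, -8.9]},
    {"offset": [-0.27, -0.262, 0], "dr": [-2.8, -27, -10]},
    {"offset": [-0.3, -0.291, 0], "dr": [-3.07, -29.93, -11.11]},
    {"offset": [-0.33, -0.32, 0], "dr": [-3.07, -29.93, -11.11]},
    {"offset": [-0.36, -0.349, 0], "dr": [-3.07, -29.93, -11.11]},
    {"offset": [-0.39, -0.378, 0], "dr": [-3.07, -29.93, -11.11]},
    {"offset": [-0.42, -0.407, 0.001], "dr": [-3.07, -29.93, -11.11]},
    {"offset": [-0.448, -0.435, 0.003], "dr": [-3.07, -29.93, -11.11]},
    {"offset": [-0.448, -0.435, 0.003], "dr": [-3.07, -29.93, -11.11]},
    {"offset": [-0.448, -0.435, 0.003], "dr": [-3.07, -29.93, -11.11]},
    {"offset": [-0.448, -0.435, 0.003], "dr": [-3.07, -29.93, -11.11]}
  ]
}}

```text
time_s: 1.65
position: [0.4865, 0.0423, 0.22]
tcp_rot: [[-0.859, 0.113, 0.5], [0.098, 0.994, -0.055], [-0.503, 0.001, -0.864]]
force: [-0.1, 0.7, 0.5]
opening: 0.999
grasp_force: 0.0
```

```bash
python3 - <<'E'
from h import *
from rig import bot,viewer
c=viewer.capture("wrist");pickle.dump(c,open("w1.pkl","wb"));s=bot.read_state()
cv2.imwrite("pics/w1.png",c["color"][...,::-1])
print(s["time_s"],s["position"],s["tcp_rot"].round(3).tolist(),s["opening"])
k=np.array([.520,.0406,.158])
for a in(-.014,0,.02):print(proj(c,k+rod*a))
print(proj(c,s["position"]))
E
```

```text
1.7 [0.48698491 0.04188182 0.22012618] [[-0.859, 0.114, 0.5], [0.099, 0.994, -0.056], [-0.503, 0.001, -0.864]] 0.9974437753479147
[318.49986941 201.74836484]
[318.50941855 207.66274332]
[318.52502173 217.32676283]
[313.99557364 255.33255401]
```

View pics/w1.png

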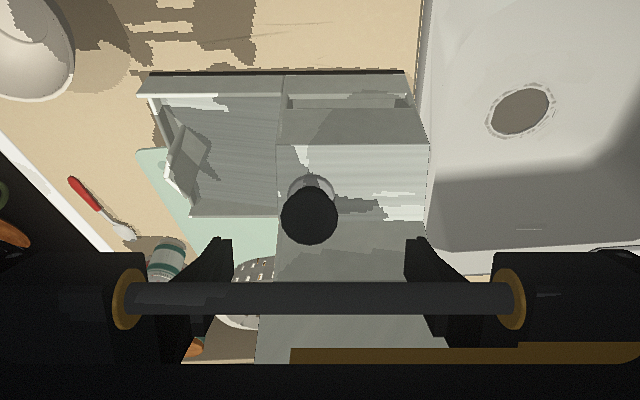

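The wrist view shows the knob's rim disc at about (309,215) with the fingers centred on column 318, so the knob sits some 6 mm to tool -y. The dispenser's front edge (140,72)-(412,72) is level, so the yaw is right. The bowl is at the top left, and the spoon at (95,205).

```bash
python3 - <<'E'
from h import *
from rig import bot
c=pickle.load(open("w1.pkl","rb"));s=bot.read_state()
m=(c["color"][175:255,265:355].max(2)<45).astype(np.uint8)
cn=max(cv2.findContours(m,0,cv2.CHAIN_APPROX_NONE)[0],key=cv2.contourArea)
(u,v),r=cv2.minEnclosingCircle(cn);print(u+265,v+175,r,cv2.fitEllipse(cn),cv2.contourArea(cn))
k=np.array([.520,.0406,.158])+rod*.02
print("pred depth",(c["R"]@k+c["t"])[2],"disc depth",350.6*.0185/r)
dep=350.6*.0185/r
x=np.linalg.solve(c["camera_matrix"],[u+265,v+175,1])*dep
X=c["R"].T@(x-c["t"]);print("disc world",X,"knob",X-rod*.02)
R=s["tcp_rot"];print("disc in tool",R.T@(X-s["position"]),"cam", R.T@(-c["R"].T@c["t"]-s["position"]))
e=[plane(c,p,0.0) for p in((140,74),(412,73))];dd=e[1]-e[0];print(e,np.degrees(np.arctan2(-dd[0],dd[1])),np.linalg.norm(dd))
E
```

```text
308.97474670410156 215.06565475463867 29.496971130371094 ((43.9573860168457, 40.81406021118164), (55.04465866088867, 57.186405181884766), 8.150312423706055) 2456.0
pred depth 0.2263459029683033 disc depth 0.21989037353471486
disc world [0.50351884 0.03640451 0.17844827] knob [0.51345844 0.03530717 0.16112776]
disc in tool [ 0.0062309  -0.00361561  0.04459286] cam [ 0.07852476  0.00208042 -0.16331656]
[array([ 0.48240512, -0.12897244,  0.        ]), array([0.51143365, 0.13317998, 0.        ])] -6.318706881692982 0.26375471270832146
```

Emit:
{"op": "servo_tool", "data": {
  "targets": [
    {"offset": [0.002, -0.003, 0.01], "dr": [0, 0, 0]},
    {"offset": [0.004, -0.0055, 0.025], "dr": [0, 0, 0]},
    {"offset": [0.004, -0.0055, 0.04], "dr": [0, 0, 0]},
    {"offset": [0.004, -0.0055, 0.05], "dr": [0, 0, 0]},
    {"offset": [0.004, -0.0055, 0.05], "dr": [0, 0, 0]},
    {"offset": [0.004, -0.0055, 0.05], "dr": [0, 0, 0]},
    {"offset": [0.004, -0.0055, 0.05], "dr": [0, 0, 0]}
  ]
}}

```text
time_s: 2.28
position: [0.5049, 0.0376, 0.1744]
tcp_rot: [[-0.861, 0.109, 0.497], [0.095, 0.994, -0.053], [-0.5, 0.002, -0.866]]
force: [0.7, 0.3, 0.2]
opening: 1.003
grasp_force: 0.0
```

```bash
python3 - <<'E'
from h import *
from rig import bot,viewer
c=viewer.capture("wrist");d=viewer.capture("side");s=bot.read_state();print(s["position"],s["force"])
a=c["color"][120:380,100:540];b=cv2.resize(d["color"][100:240,240:370],None,fx=2.6,fy=2.6,interpolation=2)
o=np.zeros((364,440+338,3),np.uint8);o[:260,:440]=a;o[:,440:]=b
cv2.imwrite("pics/w2.png",o[...,::-1])
E
```

```text
[0.50511111 0.03745765 0.1748611 ] [-0.38307673  0.07872147 -0.32928156]
```

View pics/w2.png

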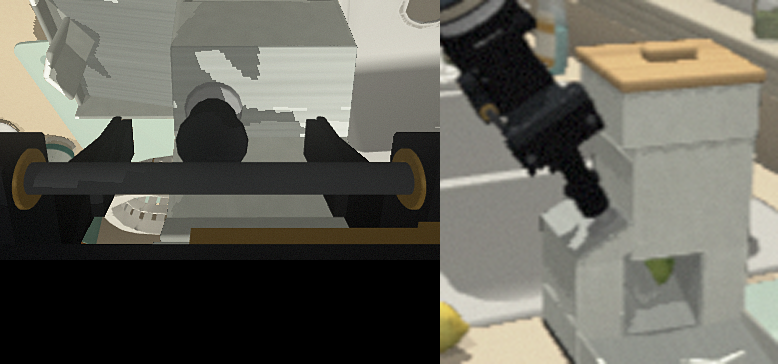

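The knob disc is at (311,252) in full-image terms and the finger centre is at column 318, so I still need about 3.5 mm along tool -y. The side view shows the gripper clear of the bin. About 39 mm remain along z.

Emit:
{"op": "servo_tool", "data": {
  "targets": [
    {"offset": [0.001, -0.0035, 0.005], "dr": [0, 0, 0]},
    {"offset": [0.001, -0.0035, 0.014], "dr": [0, 0, 0]},
    {"offset": [0.001, -0.0035, 0.024], "dr": [0, 0, 0]},
    {"offset": [0.001, -0.0035, 0.032], "dr": [0, 0, 0]},
    {"offset": [0.001, -0.0035, 0.038], "dr": [0, 0, 0]},
    {"offset": [0.001, -0.0035, 0.038], "dr": [0, 0, 0]},
    {"offset": [0.001, -0.0035, 0.038], "dr": [0, 0, 0]},
    {"offset": [0.001, -0.0035, 0.038], "dr": [0, 0, 0]}
  ]
}}

```text
time_s: 3.05
position: [0.5238, 0.0321, 0.1427]
tcp_rot: [[-0.862, 0.107, 0.496], [0.092, 0.994, -0.054], [-0.499, -0.001, -0.866]]
force: [0.5, -0.8, 0.7]
opening: 1.001
grasp_force: 0.0
```

Emit:
{"op": "servo_tool", "data": {
  "targets": [
    {"offset": [0, 0, 0], "dr": [0, 0, 0]},
    {"offset": [0, 0, 0], "dr": [0, 0, 0]},
    {"offset": [0, 0, 0], "dr": [0, 0, 0]},
    {"offset": [0, 0, 0], "dr": [0, 0, 0]},
    {"offset": [0, 0, 0], "dr": [0, 0, 0]},
    {"offset": [0, 0, 0], "dr": [0, 0, 0]},
    {"offset": [0, 0, 0], "dr": [0, 0, 0]},
    {"offset": [0, 0, 0], "dr": [0, 0, 0]},
    {"offset": [0, 0, 0], "dr": [0, 0, 0]},
    {"offset": [0, 0, 0], "dr": [0, 0, 0]}
  ],
  "gripper": 1
}}

```text
time_s: 3.88
position: [0.5237, 0.032, 0.1422]
tcp_rot: [[-0.862, 0.11, 0.496], [0.096, 0.994, -0.054], [-0.499, 0.001, -0.867]]
force: [0.1, 1.0, 0.1]
opening: 0.397
grasp_force: 30.0
```

Emit:
{"op": "servo_tool", "data": {
  "targets": [
    {"offset": [0, 0, -0.004], "dr": [0, 0, 0]},
    {"offset": [0, 0, -0.008], "dr": [0, 0, 0]},
    {"offset": [0, 0, -0.013], "dr": [0, 0, 0]},
    {"offset": [0, 0, -0.018], "dr": [0, 0, 0]},
    {"offset": [0, 0, -0.023], "dr": [0, 0, 0]},
    {"offset": [0, 0, -0.028], "dr": [0, 0, 0]},
    {"offset": [0, 0, -0.033], "dr": [0, 0, 0]},
    {"offset": [0, 0, -0.038], "dr": [0, 0, 0]},
    {"offset": [0, 0, -0.043], "dr": [0, 0, 0]},
    {"offset": [0, 0, -0.048], "dr": [0, 0, 0]},
    {"offset": [0, 0, -0.053], "dr": [0, 0, 0]},
    {"offset": [0, 0, -0.057], "dr": [0, 0, 0]},
    {"offset": [0, 0, -0.06], "dr": [0, 0, 0]},
    {"offset": [0, 0, -0.062], "dr": [0, 0, 0]},
    {"offset": [0, 0, -0.062], "dr": [0, 0, 0]},
    {"offset": [0, 0, -0.062], "dr": [0, 0, 0]},
    {"offset": [0, 0, -0.062], "dr": [0, 0, 0]},
    {"offset": [0, 0, -0.062], "dr": [0, 0, 0]}
  ]
}}

```text
time_s: 5.38
position: [0.4935, 0.0352, 0.1947]
tcp_rot: [[-0.863, 0.11, 0.494], [0.096, 0.994, -0.054], [-0.496, 0.001, -0.868]]
force: [9.1, 0.5, -14.6]
opening: 0.395
grasp_force: 29.8
```

```bash
python3 - <<'E'
from h import *
from rig import bot,viewer
c=viewer.capture("wrist");d=viewer.capture("side");e=viewer.capture("scene");s=bot.read_state();print(s["position"],s["force"],s["opening"],s["time_s"])
pickle.dump((c,d,e),open("w3.pkl","wb"))
a=cv2.resize(c["color"],None,fx=.65,fy=.65);b=cv2.resize(d["color"][100:260,240:400],None,fx=2.3,fy=2.3,interpolation=2)
o=np.zeros((368,416+368,3),np.uint8);o[:260,:416]=a;o[:,416:]=b
cv2.imwrite("pics/w3.png",o[...,::-1])
E
```

```text
[0.49348492 0.0351704  0.194718  ] [  9.28766761  -0.2315315  -13.09997452] 0.38977284135435525 5.5333
```

View pics/w3.png

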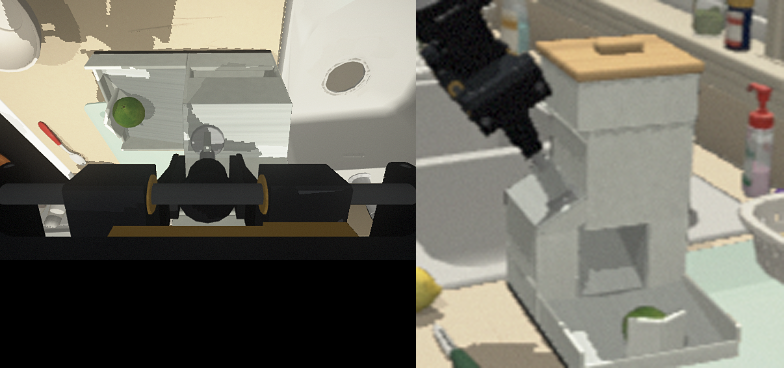

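The lime is out in the tray against the vee stop (side crop (645,322)), and the knob is out by 60 mm. Next I push it home.

Emit:
{"op": "servo_tool", "data": {
  "targets": [
    {"offset": [0, 0, 0.004], "dr": [0, 0, 0]},
    {"offset": [0, 0, 0.009], "dr": [0, 0, 0]},
    {"offset": [0, 0, 0.014], "dr": [0, 0, 0]},
    {"offset": [0, 0, 0.019], "dr": [0, 0, 0]},
    {"offset": [0, 0, 0.024], "dr": [0, 0, 0]},
    {"offset": [0, 0, 0.029], "dr": [0, 0, 0]},
    {"offset": [0, 0, 0.034], "dr": [0, 0, 0]},
    {"offset": [0, 0, 0.039], "dr": [0, 0, 0]},
    {"offset": [0, 0, 0.044], "dr": [0, 0, 0]},
    {"offset": [0, 0, 0.049], "dr": [0, 0, 0]},
    {"offset": [0, 0, 0.054], "dr": [0, 0, 0]},
    {"offset": [0, 0, 0.058], "dr": [0, 0, 0]},
    {"offset": [0, 0, 0.061], "dr": [0, 0, 0]},
    {"offset": [0, 0, 0.063], "dr": [0, 0, 0]},
    {"offset": [0, 0, 0.064], "dr": [0, 0, 0]},
    {"offset": [0, 0, 0.064], "dr": [0, 0, 0]},
    {"offset": [0, 0, 0.064], "dr": [0, 0, 0]}
  ]
}}

```text
time_s: 6.95
position: [0.5238, 0.032, 0.1422]
tcp_rot: [[-0.861, 0.111, 0.496], [0.096, 0.994, -0.056], [-0.499, -0.0, -0.867]]
force: [-11.8, 0.6, 19.5]
opening: 0.395
grasp_force: 30.2
```

Emit:
{"op": "servo_tool", "data": {
  "targets": [
    {"offset": [0, 0, -0.002], "dr": [0, 0, 0]},
    {"offset": [0, 0, -0.002], "dr": [0, 0, 0]},
    {"offset": [0, 0, -0.002], "dr": [0, 0, 0]},
    {"offset": [0, 0, -0.002], "dr": [0, 0, 0]},
    {"offset": [0, 0, -0.002], "dr": [0, 0, 0]},
    {"offset": [0, 0, -0.002], "dr": [0, 0, 0]},
    {"offset": [0, 0, -0.002], "dr": [0, 0, 0]},
    {"offset": [0, 0, -0.002], "dr": [0, 0, 0]},
    {"offset": [0, 0, -0.002], "dr": [0, 0, 0]},
    {"offset": [0, 0, -0.002], "dr": [0, 0, 0]}
  ],
  "gripper": -1
}}

```text
time_s: 7.78
position: [0.524, 0.0321, 0.1427]
tcp_rot: [[-0.862, 0.11, 0.495], [0.096, 0.994, -0.054], [-0.498, 0.001, -0.867]]
force: [-0.4, 0.1, -0.1]
opening: 0.986
grasp_force: 0.0
```

Emit:
{"op": "servo_tool", "data": {
  "targets": [
    {"offset": [0, 0, -0.01], "dr": [0, 0, 0]},
    {"offset": [0, 0, -0.025], "dr": [0, 0, 0]},
    {"offset": [0, 0, -0.045], "dr": [0, 0, 0]},
    {"offset": [0, 0, -0.065], "dr": [0, 0, 0]},
    {"offset": [0, 0, -0.09], "dr": [0, 0, 0]},
    {"offset": [0, 0, -0.115], "dr": [0, 0, 0]},
    {"offset": [0, 0, -0.14], "dr": [0, 0, 0]},
    {"offset": [0, 0, -0.14], "dr": [0, 0, 0]}
  ]
}}

```text
time_s: 8.45
position: [0.4543, 0.04, 0.2682]
tcp_rot: [[-0.858, 0.109, 0.501], [0.094, 0.994, -0.055], [-0.504, -0.0, -0.863]]
force: [0.2, 0.3, -0.2]
opening: 0.996
grasp_force: 0.0
```

```bash
python3 - <<'E'
from h import *
from rig import bot,viewer
w=viewer.capture("wrist");S=viewer.capture("scene");T=viewer.capture("side");s=bot.read_state();print(s["position"],s["time_s"])
pickle.dump((w,S,T),open("w4.pkl","wb"))
q=[]
for c in (w,S,T):
    h=cv2.cvtColor(c["color"],cv2.COLOR_RGB2HSV);m=cv2.inRange(h,(30,110,30),(55,255,255))
    n,l,st,ce=cv2.connectedComponentsWithStats(m)
    for i in np.argsort(-st[1:,4])[:3]+1: print(st[i],ce[i].round(1),plane(c,ce[i],.055).round(4))
cv2.imwrite("pics/w4.png",w["color"][...,::-1])
E
```

```text
[0.45481016 0.03963577 0.26410927] 8.6
[ 200  135   40   39 1140] [219.1 154.6] [ 0.5521 -0.0842  0.055 ]
[199 346   6   3   7] [201.1 346.4] [ 1.1187 -0.312   0.055 ]
[216 346   3   3   5] [216.6 346.6] [ 1.1239 -0.2759  0.055 ]
[320 217  13  12  41] [325.  220.7] [ 0.5479 -0.0985  0.055 ]
[333 234  14   4  37] [340.3 235.5] [ 0.5636 -0.0988  0.055 ]
[342  66  13   1  13] [348.  66.] [1.9087 2.1927 0.055 ]
[328  67   7   1   7] [331.  67.] [1.7673 2.1851 0.055 ]
```

View pics/w4.png

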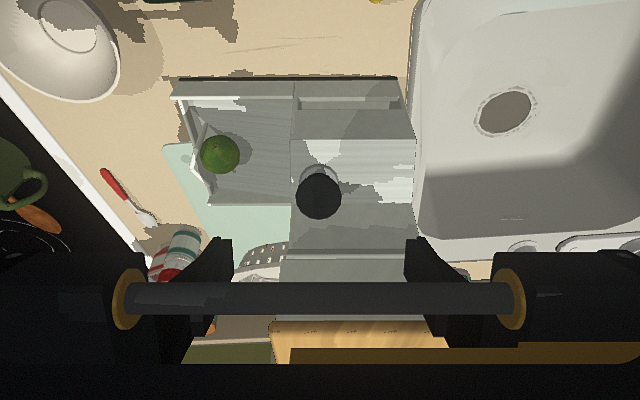

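The knob is home (disc at (319,197)) and the lime rests at (219,155), with the bowl at the top left. I'll slide sideways and then turn the tool downward over the tray.

```bash
python3 - <<'E'
from h import *
from rig import bot
w,S,T=pickle.load(open("w4.pkl","rb"));s=bot.read_state()
L=plane(w,(219.1,154.6),.042);print(L)
R=Rt(-zz,-xd)
go(s,[.45,-.13,.27],R);go(s,[.45,-.13,.27],s["tcp_rot"]);go(s,[L[0],L[1],.20],R)
print(s["joint_positions"])
E
```

```text
[ 0.56233436 -0.09007956  0.042     ]
offset [-0.0151, -0.1691, 0.0017] dr [-23.4, 23.47, -87.81]
offset [-0.0151, -0.1691, 0.0017] dr [0.0, 0.0, 0.0]
offset [-0.0732, -0.1171, 0.1159] dr [-23.4, 23.47, -87.81]
[-10.58587881   4.84878459 123.17741165   5.71382401  22.24713626
 -98.9526565 ]
```

```bash
cat >> h.py <<'E'
def RL(lean=12):
    a=np.radians(lean);return Rt(np.sin(a)*yd-np.cos(a)*zz,xd)
E
python3 - <<'E'
from h import *
from rig import bot
s=bot.read_state();R=RL()
go(s,[.45,-.13,.27],s["tcp_rot"]);go(s,[.50,-.13,.27],R);go(s,[.556,-.112,.18],R)
E
```

```text
offset [-0.0151, -0.1691, 0.0017] dr [0.0, 0.0, 0.0]
offset [-0.0582, -0.1636, 0.0265] dr [14.29, 32.74, 90.5]
offset [-0.0598, -0.1396, 0.1313] dr [14.29, 32.74, 90.5]
```

Emit:
{"op": "servo_tool", "data": {
  "targets": [
    {"offset": [-0.003, -0.03, 0], "dr": [0, 0, 0]},
    {"offset": [-0.006, -0.06, 0], "dr": [0, 0, 0]},
    {"offset": [-0.009, -0.09, 0], "dr": [0, 0, 0]},
    {"offset": [-0.012, -0.13, 0.001], "dr": [0.9, 2, 5.6]},
    {"offset": [-0.015, -0.169, 0.002], "dr": [1.8, 4.1, 11.3]},
    {"offset": [-0.015, -0.169, 0.002], "dr": [2.7, 6.1, 17]},
    {"offset": [-0.02, -0.168, 0.005], "dr": [3.6, 8.2, 22.6]},
    {"offset": [-0.025, -0.167, 0.008], "dr": [4.5, 10.2, 28.3]},
    {"offset": [-0.03, -0.167, 0.01], "dr": [5.4, 12.3, 34]},
    {"offset": [-0.035, -0.166, 0.013], "dr": [6.25, 14.3, 39.6]},
    {"offset": [-0.04, -0.166, 0.016], "dr": [7.15, 16.4, 45.25]},
    {"offset": [-0.045, -0.165, 0.019], "dr": [8, 18.4, 51]},
    {"offset": [-0.05, -0.165, 0.022], "dr": [8.9, 20.5, 56.6]},
    {"offset": [-0.055, -0.164, 0.025], "dr": [9.8, 22.5, 62.2]},
    {"offset": [-0.058, -0.1636, 0.0265], "dr": [10.7, 24.55, 67.9]},
    {"offset": [-0.058, -0.1636, 0.0265], "dr": [11.6, 26.6, 73.5]},
    {"offset": [-0.058, -0.1636, 0.0265], "dr": [12.5, 28.6, 79.2]},
    {"offset": [-0.058, -0.1636, 0.0265], "dr": [13.4, 30.7, 84.8]},
    {"offset": [-0.058, -0.1636, 0.0265], "dr": [14.29, 32.74, 90.5]},
    {"offset": [-0.058, -0.1636, 0.0265], "dr": [14.29, 32.74, 90.5]}
  ]
}}

```text
time_s: 10.27
position: [0.5006, -0.1313, 0.267]
tcp_rot: [[0.111, 0.994, 0.019], [0.971, -0.113, 0.209], [0.21, -0.005, -0.978]]
force: [0.6, 0.6, -1.1]
opening: 1.0
grasp_force: 0.0
```

```bash
python3 - <<'E'
from h import *
from rig import bot,viewer
w=viewer.capture("wrist");s=bot.read_state();print(s["position"],s["tcp_rot"].round(3).tolist(),s["joint_positions"].round(1),s["time_s"])
pickle.dump(w,open("w5.pkl","wb"))
h=cv2.cvtColor(w["color"],cv2.COLOR_RGB2HSV);m=cv2.inRange(h,(30,110,30),(55,255,255))
n,l,st,ce=cv2.connectedComponentsWithStats(m);i=1+st[1:,4].argmax();print(st[i],ce[i])
w4=pickle.load(open("w4.pkl","rb"))
print(tri([w,w4[0]],[ce[i],(219.1,154.6)]))
print(proj(w,s["position"]))
go(s,[.556,-.112,.16],RL())
cv2.imwrite("pics/w5.png",w["color"][...,::-1])
E
```

```text
[ 0.50004774 -0.13076942  0.26731887] [[0.107, 0.994, 0.019], [0.972, -0.109, 0.208], [0.209, -0.004, -0.978]] [-33.5  20.3  92.9  11.1  72.8 -31.1] 10.3167
[ 352  151   44   41 1369] [373.81884587 170.43389335]
(array([ 0.56802922, -0.09256132,  0.03527432]), [np.float64(0.6207247276402074), np.float64(0.5982196705021338)])
[317.5215751  259.10846222]
offset [0.0018, 0.054, 0.1099] dr [-0.21, -0.08, 0.0]
```

View pics/w5.png

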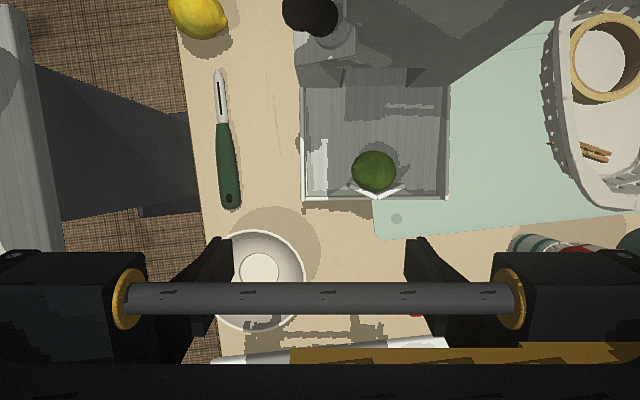

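The lime is at (374,170), in the tray's middle. The bowl's rim centre is near (259,280) and its floor disc at (259,268). The peeler lies at (226,140) and the lemon at (198,15).

```bash
python3 - <<'E'
from h import *
from rig import bot
s=bot.read_state();w=pickle.load(open("w5.pkl","rb"));R=RL()
z=R[:,2];L=np.array([.567,-.093,.038]);g=L+.0187*z-.003*z
go(s,g-.07*z,R);go(s,g,R)
print("bowl",plane(w,(259,280),.045),plane(w,(259,268),.005),plane(w,(305,280),.045))
E
```

```text
offset [-0.004, 0.0631, 0.1791] dr [-0.21, -0.08, 0.0]
offset [-0.0041, 0.0633, 0.2491] dr [-0.21, -0.08, 0.0]
bowl [ 0.42194763 -0.20291858  0.045     ] [ 0.4154355  -0.19907777  0.005     ] [ 0.47498955 -0.20886081  0.045     ]
```

Emit:
{"op": "servo_tool", "data": {
  "targets": [
    {"offset": [0, 0.02, 0.03], "dr": [0, 0, 0]},
    {"offset": [-0.002, 0.04, 0.065], "dr": [0, 0, 0]},
    {"offset": [-0.003, 0.055, 0.1], "dr": [0, 0, 0]},
    {"offset": [-0.004, 0.063, 0.135], "dr": [0, 0, 0]},
    {"offset": [-0.004, 0.063, 0.165], "dr": [0, 0, 0]},
    {"offset": [-0.004, 0.063, 0.179], "dr": [0, 0, 0]},
    {"offset": [-0.004, 0.063, 0.179], "dr": [0, 0, 0]},
    {"offset": [-0.004, 0.063, 0.179], "dr": [0, 0, 0]}
  ]
}}

```text
time_s: 10.98
position: [0.5651, -0.103, 0.0925]
tcp_rot: [[0.106, 0.994, 0.019], [0.972, -0.107, 0.208], [0.209, -0.003, -0.978]]
force: [0.4, 0.1, 1.1]
opening: 0.996
grasp_force: 0.0
```

```bash
python3 - <<'E'
from h import *
from rig import bot,viewer
w=viewer.capture("wrist");s=bot.read_state();print(s["position"],s["force"],s["time_s"])
h=cv2.cvtColor(w["color"],cv2.COLOR_RGB2HSV);m=cv2.inRange(h,(30,110,30),(55,255,255))
n,l,st,ce=cv2.connectedComponentsWithStats(m);i=1+st[1:,4].argmax();print(st[i],ce[i])
w5=pickle.load(open("w5.pkl","rb"))
X,e=tri([w,w5],[ce[i],(373.8,170.4)]);print(X,e)
R=RL();z=R[:,2]
for q in (X,[.567,-.093,.038]): go(s,np.array(q)+.0157*z,R)
cv2.imwrite("pics/w6.png",w["color"][...,::-1])
E
```

```text
[ 0.56618324 -0.10371819  0.0938303 ] [-0.61718593 -0.57876944  0.84337788] 11.0333
[ 281  188   79   71 4305] [320.75191638 222.93821138]
[ 0.56767409 -0.09185041  0.04001829] [np.float64(0.05731489812973583), np.float64(0.03334465585416585)]
offset [0.0005, 0.0002, 0.0708] dr [-0.04, 0.02, 0.08]
offset [-0.0011, -0.0003, 0.0725] dr [-0.04, 0.02, 0.08]
```

View pics/w6.png

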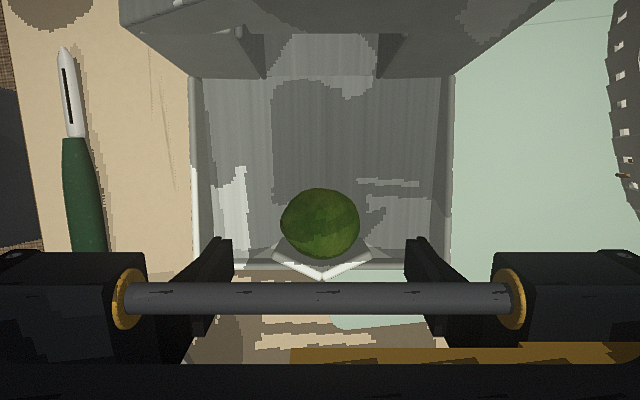

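The lime at (321,223) is centred between the fingers, with the vee stop just behind it at (320,270). I'll descend and grip.

Emit:
{"op": "servo_tool", "data": {
  "targets": [
    {"offset": [0.001, 0.0005, 0.015], "dr": [0, 0, 0]},
    {"offset": [0.0015, 0.0005, 0.03], "dr": [0, 0, 0]},
    {"offset": [0.0015, 0.0005, 0.045], "dr": [0, 0, 0]},
    {"offset": [0.0015, 0.0005, 0.057], "dr": [0, 0, 0]},
    {"offset": [0.0015, 0.0005, 0.065], "dr": [0, 0, 0]},
    {"offset": [0.0015, 0.0005, 0.07], "dr": [0, 0, 0]},
    {"offset": [0.0015, 0.0005, 0.07], "dr": [0, 0, 0]},
    {"offset": [0.0015, 0.0005, 0.07], "dr": [0, 0, 0]}
  ]
}}

```text
time_s: 11.7
position: [0.5686, -0.0882, 0.0262]
tcp_rot: [[0.107, 0.994, 0.023], [0.972, -0.11, 0.206], [0.208, 0.0, -0.978]]
force: [-0.4, 0.9, 0.0]
opening: 1.005
grasp_force: 0.0
```

Emit:
{"op": "servo_tool", "data": {
  "targets": [
    {"offset": [0, 0, 0], "dr": [0, 0, 0]},
    {"offset": [0, 0, 0], "dr": [0, 0, 0]},
    {"offset": [0, 0, 0], "dr": [0, 0, 0]},
    {"offset": [0, 0, 0], "dr": [0, 0, 0]},
    {"offset": [0, 0, 0], "dr": [0, 0, 0]},
    {"offset": [0, 0, 0], "dr": [0, 0, 0]},
    {"offset": [0, 0, 0], "dr": [0, 0, 0]},
    {"offset": [0, 0, 0], "dr": [0, 0, 0]}
  ],
  "gripper": 1
}}

```text
time_s: 12.37
position: [0.5683, -0.0879, 0.026]
tcp_rot: [[0.107, 0.994, 0.023], [0.972, -0.11, 0.207], [0.208, -0.0, -0.978]]
force: [0.7, -0.2, 0.9]
opening: 0.604
grasp_force: 30.0
```

Emit:
{"op": "servo_tool", "data": {
  "targets": [
    {"offset": [0, 0, -0.005], "dr": [0, 0, 0]},
    {"offset": [0, 0, -0.015], "dr": [0, 0, 0]},
    {"offset": [0, 0, -0.03], "dr": [0, 0, 0]},
    {"offset": [0, 0, -0.05], "dr": [0, 0, 0]},
    {"offset": [0, 0, -0.075], "dr": [0, 0, 0]},
    {"offset": [0, 0, -0.1], "dr": [0, 0, 0]},
    {"offset": [0, 0, -0.12], "dr": [0, 0, 0]},
    {"offset": [0, 0, -0.12], "dr": [0, 0, 0]}
  ]
}}

```text
time_s: 13.03
position: [0.568, -0.1149, 0.1476]
tcp_rot: [[0.106, 0.994, 0.03], [0.973, -0.11, 0.202], [0.204, 0.008, -0.979]]
force: [0.6, -0.3, -0.2]
opening: 0.602
grasp_force: 29.9
```

```bash
python3 - <<'E'
from h import *
from rig import bot,viewer
w=viewer.capture("wrist");s=bot.read_state();print(s["position"],s["force"],s["opening"],s["grasp_force"],s["time_s"])
R=Rt(-zz,xd)
for z in(.14,.06): go(s,[.414,-.2,z],R)
h=cv2.cvtColor(w["color"],cv2.COLOR_RGB2HSV);m=cv2.inRange(h,(30,110,30),(55,255,255))
n,l,st,ce=cv2.connectedComponentsWithStats(m);i=1+st[1:,4].argmax();print(st[i],ce[i])
E
```

```text
[ 0.56681561 -0.11399228  0.14558352] [-0.19180204  0.10337343 -1.11154559] 0.5947684843196192 29.85831496791434 13.0833
offset [-0.1011, -0.1424, -0.0162] dr [0.25, -11.85, 0.01]
offset [-0.1176, -0.1428, 0.0621] dr [0.25, -11.85, 0.01]
[ 260  219  111   63 5694] [316.41780822 254.34193888]
```

Emit:
{"op": "servo_tool", "data": {
  "targets": [
    {"offset": [-0.01, -0.01, -0.002], "dr": [0, -1, 0]},
    {"offset": [-0.025, -0.033, -0.004], "dr": [0, -3, 0]},
    {"offset": [-0.04, -0.056, -0.006], "dr": [0.1, -5, 0]},
    {"offset": [-0.055, -0.079, -0.009], "dr": [0.2, -7, 0]},
    {"offset": [-0.07, -0.1, -0.012], "dr": [0.25, -9, 0]},
    {"offset": [-0.085, -0.12, -0.015], "dr": [0.25, -10.5, 0]},
    {"offset": [-0.096, -0.135, -0.016], "dr": [0.25, -11.85, 0]},
    {"offset": [-0.101, -0.1424, -0.0162], "dr": [0.25, -11.85, 0]},
    {"offset": [-0.101, -0.1424, -0.0162], "dr": [0.25, -11.85, 0]},
    {"offset": [-0.101, -0.1424, -0.0162], "dr": [0.25, -11.85, 0]}
  ]
}}

```text
time_s: 13.92
position: [0.4124, -0.1986, 0.1376]
tcp_rot: [[0.11, 0.994, -0.005], [0.994, -0.11, 0.004], [0.004, -0.006, -1.0]]
force: [0.4, -0.4, 0.2]
opening: 0.598
grasp_force: 29.9
```

```bash
python3 - <<'E'
from h import *
from rig import bot,viewer
w=viewer.capture("wrist");S=viewer.capture("scene");T=viewer.capture("side");s=bot.read_state();print(s["position"],s["tcp_rot"].round(3).tolist(),s["opening"],s["time_s"])
a=cv2.resize(w["color"],None,fx=.6,fy=.6);o=np.zeros((560,784,3),np.uint8);o[:240,:384]=a
o[240:560,:400]=cv2.resize(S["color"][220:300,265:365],None,fx=4,fy=4,interpolation=2)
o[:320,384:784]=cv2.resize(T["color"][235:315,250:350],None,fx=4,fy=4,interpolation=2)
cv2.imwrite("pics/w7.png",o[...,::-1])
for n,c in(("S",S),("T",T)): print(n,[proj(c,[.414,-.2,z]).round(1) for z in(.045,0)],proj(c,s["position"]).round(1))
E
```

```text
[ 0.41364156 -0.19874939  0.13801738] [[0.109, 0.994, -0.004], [0.994, -0.109, 0.003], [0.002, -0.004, -1.0]] 0.5971150184868516 14.0667
S [array([313.4, 266.2]), array([313.1, 283.8])] [313.4 226.5]
T [array([298.9, 275.6]), array([298.7, 294.9])] [299.  233.2]
```

View pics/w7.png

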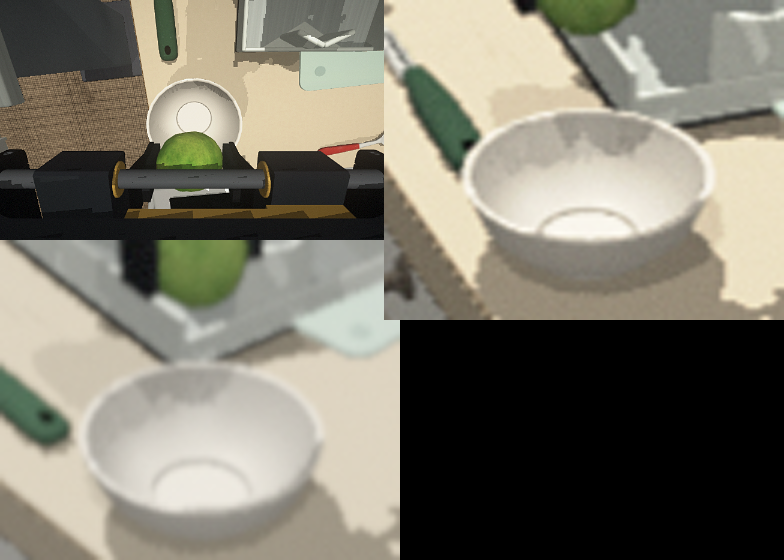

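The rim centres are about (315,·) in the scene view and (301,·) in the side view, 2 px right of my estimate; the wrist view agrees. I'll shift by about 4 mm and lower into the bowl.

Emit:
{"op": "servo_tool", "data": {
  "targets": [
    {"offset": [-0.002, 0.002, 0.01], "dr": [0, 0, 0]},
    {"offset": [-0.005, 0.004, 0.025], "dr": [0, 0, 0]},
    {"offset": [-0.005, 0.004, 0.045], "dr": [0, 0, 0]},
    {"offset": [-0.005, 0.004, 0.062], "dr": [0, 0, 0]},
    {"offset": [-0.005, 0.004, 0.077], "dr": [0, 0, 0]},
    {"offset": [-0.005, 0.004, 0.09], "dr": [0, 0, 0]},
    {"offset": [-0.005, 0.004, 0.098], "dr": [0, 0, 0]},
    {"offset": [-0.005, 0.004, 0.103], "dr": [0, 0, 0]},
    {"offset": [-0.005, 0.004, 0.103], "dr": [0, 0, 0]},
    {"offset": [-0.005, 0.004, 0.103], "dr": [0, 0, 0]}
  ]
}}

```text
time_s: 14.9
position: [0.416, -0.2038, 0.035]
tcp_rot: [[0.109, 0.994, -0.005], [0.994, -0.109, 0.003], [0.002, -0.005, -1.0]]
force: [0.5, -0.4, -1.0]
opening: 0.597
grasp_force: 29.9
```

Emit:
{"op": "servo_tool", "data": {
  "targets": [
    {"offset": [0, 0, 0], "dr": [0, 0, 0]},
    {"offset": [0, 0, 0], "dr": [0, 0, 0]},
    {"offset": [0, 0, 0], "dr": [0, 0, 0]},
    {"offset": [0, 0, 0], "dr": [0, 0, 0]},
    {"offset": [0, 0, 0], "dr": [0, 0, 0]},
    {"offset": [0, 0, 0], "dr": [0, 0, 0]},
    {"offset": [0, 0, 0], "dr": [0, 0, 0]},
    {"offset": [0, 0, 0], "dr": [0, 0, 0]}
  ],
  "gripper": -0.5
}}

```text
time_s: 15.57
position: [0.4157, -0.2038, 0.0352]
tcp_rot: [[0.109, 0.994, -0.005], [0.994, -0.109, 0.003], [0.002, -0.005, -1.0]]
force: [0.8, -0.4, 0.0]
opening: 0.755
grasp_force: 0.0
```

Emit:
{"op": "servo_tool", "data": {
  "targets": [
    {"offset": [0, 0, -0.005], "dr": [0, 0, 0]},
    {"offset": [0, 0, -0.015], "dr": [0, 0, 0]},
    {"offset": [0, 0, -0.03], "dr": [0, 0, 0]},
    {"offset": [0, 0, -0.05], "dr": [0, 0, 0]},
    {"offset": [0, 0, -0.08], "dr": [0, 0, 0]},
    {"offset": [0, 0, -0.11], "dr": [0, 0, 0]},
    {"offset": [0, 0, -0.13], "dr": [0, 0, 0]},
    {"offset": [0, 0, -0.13], "dr": [0, 0, 0]},
    {"offset": [0, 0, -0.13], "dr": [0, 0, 0]},
    {"offset": [0, 0, -0.13], "dr": [0, 0, 0]},
    {"offset": [0, 0, -0.13], "dr": [0, 0, 0]},
    {"offset": [0, 0, -0.13], "dr": [0, 0, 0]},
    {"offset": [0, 0, -0.13], "dr": [0, 0, 0]},
    {"offset": [0, 0, -0.13], "dr": [0, 0, 0]},
    {"offset": [0, 0, -0.13], "dr": [0, 0, 0]},
    {"offset": [0, 0, -0.13], "dr": [0, 0, 0]},
    {"offset": [0, 0, -0.13], "dr": [0, 0, 0]},
    {"offset": [0, 0, -0.13], "dr": [0, 0, 0]},
    {"offset": [0, 0, -0.13], "dr": [0, 0, 0]}
  ]
}}

```text
time_s: 17.15
position: [0.4163, -0.2041, 0.1652]
tcp_rot: [[0.109, 0.994, -0.005], [0.994, -0.109, 0.003], [0.002, -0.005, -1.0]]
force: [-1.1, -0.1, 0.3]
opening: 0.751
grasp_force: 0.0
```

```bash
python3 - <<'E'
from h import *
from rig import bot,viewer
T=viewer.capture("side");S=viewer.capture("scene");s=bot.read_state();print(s["time_s"],s["force"])
o=np.hstack([cv2.resize(c["color"][y:y+200,x:x+140],None,fx=2.8,fy=2.8,interpolation=2) for c,x,y in((S,225,125),(T,235,130))])
cv2.imwrite("pics/w8.png",o[...,::-1])
E
```

```text
17.25 [-0.77175921 -0.23527271 -0.68866045]
```

View pics/w8.png

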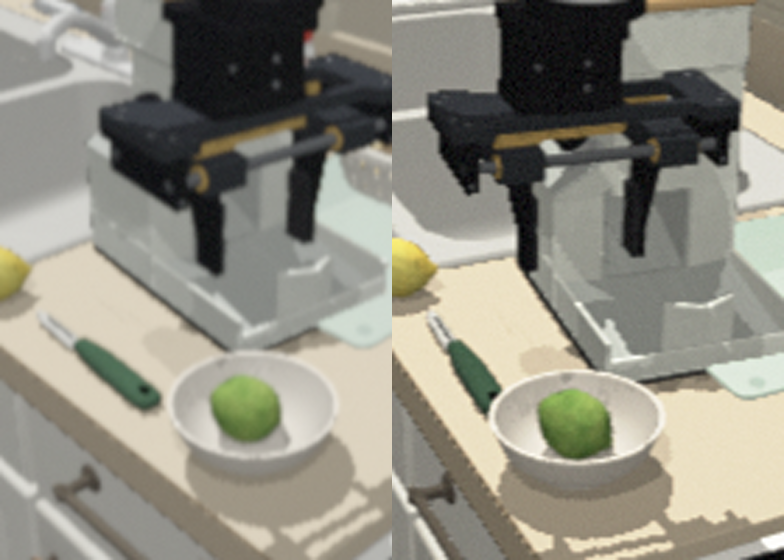

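The lime lies in the upright bowl (scene crop (245,408), side crop (575,423)), and the bystanders haven't moved. I'll let it settle, then hand in.

Emit:
{"op": "servo_tool", "data": {
  "targets": [
    {"offset": [0, 0, -0.02], "dr": [0, 0, 0]},
    {"offset": [0, 0, -0.02], "dr": [0, 0, 0]},
    {"offset": [0, 0, -0.02], "dr": [0, 0, 0]},
    {"offset": [0, 0, -0.02], "dr": [0, 0, 0]},
    {"offset": [0, 0, -0.02], "dr": [0, 0, 0]},
    {"offset": [0, 0, -0.02], "dr": [0, 0, 0]},
    {"offset": [0, 0, -0.02], "dr": [0, 0, 0]},
    {"offset": [0, 0, -0.02], "dr": [0, 0, 0]},
    {"offset": [0, 0, -0.02], "dr": [0, 0, 0]},
    {"offset": [0, 0, -0.02], "dr": [0, 0, 0]},
    {"offset": [0, 0, -0.02], "dr": [0, 0, 0]},
    {"offset": [0, 0, -0.02], "dr": [0, 0, 0]},
    {"offset": [0, 0, -0.02], "dr": [0, 0, 0]},
    {"offset": [0, 0, -0.02], "dr": [0, 0, 0]},
    {"offset": [0, 0, -0.02], "dr": [0, 0, 0]},
    {"offset": [0, 0, -0.02], "dr": [0, 0, 0]},
    {"offset": [0, 0, -0.02], "dr": [0, 0, 0]},
    {"offset": [0, 0, -0.02], "dr": [0, 0, 0]},
    {"offset": [0, 0, -0.02], "dr": [0, 0, 0]},
    {"offset": [0, 0, -0.02], "dr": [0, 0, 0]}
  ]
}}

```text
time_s: 18.92
position: [0.4164, -0.2042, 0.1851]
tcp_rot: [[0.109, 0.994, -0.005], [0.994, -0.109, 0.003], [0.003, -0.005, -1.0]]
force: [0.7, -0.4, 0.2]
opening: 0.749
grasp_force: 0.0
```

```bash
python3 -c "
from rig import ticket
print(ticket.hand_in())"
```

```text
the job is handed in; nothing more can be done
None
```

I handed the job in at about 19 s of robot time: the lime was dispensed and now lies in the upright bowl, the knob is pushed home, and the lemon, peeler and spoon were not touched; the hand-in returned no verdict.

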